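# Seat the V-cradle in the punch checking fixture, clamp it and load a punch

## Robot

A 6-joint arm with a two-finger parallel gripper is mounted at the origin on a cart in front of the work surface, level with it; the furniture and walls round the work are solid. World frame = base frame: x ahead of the robot, y to its left, z up, the work surface at z = 0. Lengths are in m, angles in degrees, forces in N, time in s.
With the tool pointing down it reaches from about 0.3 to 0.75 m from the base axis. Payload 8.5 kg.
Tool frame: the origin (TCP) lies midway between the tips of the shut fingers; the grasp point (between the pads) lies 19 mm behind it (env.tcp_to_grasp is the z of the grasp point in the tool frame, in m); z points along the fingers, y is the line along which they close (so a half turn about z gives the same grasp; the last joint's range is limited). The gripper opens to 85 mm and grips with 20 to 120 N. Pads are 22 mm wide; open, the fingers measure 114 mm over their backs; the gripper's body (76 mm by 85 mm) begins 54 mm behind the grasp point. The pads swing forward as they close: fully open they stand 13 mm farther back than shut.
Start: joints at [-88.94, 21.807, 74.336, -0, 83.858, -12.336], TCP at [0.127, -0.535, 0.231] pointing down, gripper open.
Joint ranges: [-178.18, 178.18], [-50.72, 133.34], [12.68, 142.11], [-81.47, 261.47], [9.98, 163.14], [-165.26, 165.26]. Speed limits (degrees/s): [136.94, 136.94, 180, 180, 180, 180].

## Interface

Orientations are given as a 3x3 rotation matrix whose columns are the frame's x, y, z axes.
In Python, from rig import env, imaging, job, models gives the robot as it stands. The module is installed in compiled form; this text tells all that it offers.
- The arm moves only by the tool jog_arm, never from a script. Its argument "plan" is text: rows parted by semicolons, each of 7 numbers parted by spaces: the turn, a rotation vector about the tool's x, y, z in degrees, then the shift along the tool's x, y, z in cm, then the closure in counts, from 0 (fully open) to 255 (shut). In form: rx ry rz x y z claw; .... A call has 1 to 10 rows; each row shifts and turns the commanded pose from where the row before left it, along the tool's axes as they then stand; what a row does not reach is not made up. A row lasts 1/12 s, in which the tool goes at most 41.7 mm and 7.16 degrees, less where a joint would pass 70% of its speed; a pose out of reach is approached as far as the arm can. A call with a gripper value outside its range is refused whole. The fingers move at their own pace and stop on an object; "grip_force" is the grip in N (left out, the last holds). Time passes only in rows, so rows that do not move let the fingers close. It gives the time, the measured TCP pose, the force, the opening and the grip force at its end, in the units of the state.
- env.observe(): the state, without advancing time (a new reading comes with each control period).
- imaging.get_image(name): name is "side" or "top" or "wrist"; returns a dict with "pixels" (400x640x3 uint8, red, green, blue), "depth" (400x640 float32, m along the optical axis (not along the pixel's ray), 0 where there is no reading), "fov_y" (degrees; the focal length in pixels is half the picture's height over the tangent of half this angle, whatever the lens; pixels are square), "cx", "cy" (the principal point, pixels), "world_from_camera" (4x4, takes a point from camera to world coordinates). Camera axes: x right, y down, z forward; pixel columns grow to the right and rows downward; lengths in m; the calibration is good to about 2 mm. A picture is of the moment at which its call begins.
- job.close_job(): hands the job in; it is judged then, once.
Trained networks look in the newest picture that a camera, given by its name, has taken for a name from the list of things; names that differ only in an ending like _2 or _b are one class to them, and where a whole thing is asked for, a point or a joint stands for the part that bears it (a point fixed in the world has none). Each returns a list of dicts, best first, with "confidence" (0 to 1); they miss things now and then, are a little off and sometimes report something else, mostly with a low value. They report only what shows in the picture. A call takes as long as a camera call.
- models.outline_of(camera, query): "region" (400x640 bool, what is visible of it) and "bbox" ([centre column, centre row, width, height] in pixels, round what is visible of it).
- models.tip_of(camera, query): "at" ([column, row] in pixels: a listed point, or the origin of a listed thing).
The state is a dict: "time_s": time; "q": joint angles; "qvel": joint speeds; "joint_efforts": joint torques, N m; "position": TCP position; "tool_rot": TCP orientation; "ft_force": force on the tool from outside, world axes, zero at the start; "wrist_torque": the same for the moment, N m; "grip_width": finger opening in m; "gripper_force": force on a finger pad.
Only numpy, scipy, OpenCV 4.12 (cv2) and the standard library are available. Lean on these libraries where they do the work, as an engineer would, in place of code of your own. Each camera call takes 0.05 s, during which the arm holds its last target. There are 200 camera calls.

## Task

Set up the punch checking fixture. Rock the loose V-cradle into the fixture's pocket, tongue first under the keeper bar, until it drops flat on the pocket floor; then swing the red-handled clamp fully across so that its finger lies over the cradle's heel; then lay the loose plain grey punch in both V's and leave it with its end up against the round stop button. Let go of everything and leave the other things on the bench where they lie.

Things in the scene. Friction and masses are not known exactly. Their poses are not given: they have to be found in the camera images.
- fixture: Fixed dark grey steel plate, 94 wide (x) x 216 long (y -104 to 112) x 20 mm high; origin on its underside on the bench, x across, y along, z up. In it a rectangular pocket open at the top, described at pocket. Four screw heads stand 4 mm proud near the corners.
- pocket (a point): Point on the pocket floor, 8 mm above the fixture's underside, above its origin; the seated cradle's origin comes to lie here. From here the pocket reaches 24 to either side (x), 61 toward -y and 65 toward +y; it is 12 mm deep. Its long sides and -y end have a 3 mm 45-degree lead-in at the mouth. Axes as the fixture's.
- keeper_lip (a point): Middle of the lip of the bright keeper bar screwed on the plate (fixture x -27 to 27, y 58 to 84, z 20 to 28 mm). It overhangs the +y end of the pocket by 7 mm, its underside 12 above the pocket floor (lip bevelled 2 mm below), so the cradle's tongue must go under it at a tilt; about 15 degrees suits.
- stop_face (a point): Centre of the flat face of the 15 mm round stop button, facing -y, at fixture y = 88 mm, 64.9 above its underside: on the axis of a punch lying in the seated cradle. It is carried by a bright upright block, x -20 to 20, y 97 to 111, up to 82 mm above the bench. Axes as the fixture's.
- clamp (a joint): Angle of the flat swivel clamp. 0 is shut, at a fixed limit: finger along +y of the fixture, reaching y = -55, 1.5 mm above plate and seated heel; handle arm along -x. It grows anticlockwise seen from above; open (starts 1.25 to 1.6, limit 1.65) the finger points to -x, the handle arm to -y. It needs about 2 N at the handle and stays where it is left.
- clamp_knob (a point): On the axis of the clamp's upright red handle, 50 mm above the bench and 38 mm from the pivot axis: a round post of 15 mm diameter that ends 65 mm above the bench; the arm below it ends at 29 mm. It is fixed to the arm and turns with the clamp: gripped tightly, it must be followed with the hand's yaw; it can also be pushed.
- clamp_pivot (a point): Pivot axis of the clamp at the top face of the plate, fixture (0, -83, 20) mm. Axes as the fixture's.
- cradle: Loose aluminium V-cradle, about 0.45 kg, upright on the bench, its tongue roughly to the robot's left; origin on its underside, z up, y toward the tongue. Base x -23 to 23, y -60 to 50, 12 mm high. Rib to grip by: x -20 to 20, y -34 to 34, 12 to 34 mm up. The bare heel ledge, y -60 to -50, is flush with the plate when seated. 1 mm play in the pocket on every side.
- tongue_tip (a point): Lower edge of the tip of the cradle's tongue, cradle (0, 64, 0) mm: the tongue is y 50 to 64, 38 mm wide with bevelled corners, 8 mm high. Axes as the cradle's.
- cradle_vees (a point): Bottom line of the cradle's two V's, cradle (0, 0, 42) mm. The V's are cut along y in two steel saddles, 46 wide and 58 mm high, at y -50 to -34 and 34 to 50; each V is 90 degrees, 16 deep and 32 wide at the top. Axes as the cradle's.
- punch: The loose plain grey round steel punch without head, 21 mm diameter, 204 mm long, 0.4 kg, lying on the bench; origin on its surface at mid length (it goes round as the punch rolls: use punch_mid), y along it.
- punch_mid (a point): Centre of the punch, on its axis at mid length; y runs along it (either end will do). Starts 10.5 mm above the bench; in the V's it is 56.9 mm above the cradle's underside.
- caliper: Bystander: vernier caliper, 228 mm long, lying behind the fixture.
- black_punch: Bystander: black punch with a pale band and thin tip, 22 x 225 mm, lying along the front of the trays at the right.
- headed_punch: Bystander: short headed grey punch, 21 x 131 mm, along the front of the trays.
- thin_punch: Bystander: thin plain punch, 15 x 145 mm, along the front of the trays.

How it is judged:
By the outcome, as a careful person would: the job done as asked, in the order asked, and still so for the second after the job is handed in, with the robot touching nothing.
It also fails if it takes over 72 s, if anything falls off the work surface, if the arm or the gripper's body presses on something with over 40 N, if the wrist force passes 120 N, or if a joint passes its speed limit or range.

## Working session

There is one attempt and no reset: what is moved stays moved. The work goes in short steps, Python scripts to look and compute and a tool call to move; the robot and the scene stay as the last step left them, time stands still between calls to the robot, and variables do not carry over. Pictures are saved under pics/ and viewed, at most 10 in all, crops included, and the job is handed in when it is done.

Besides the shell and the picture viewer there is one more tool, called by a JSON object that holds its "api" and its "payload", one argument or row to a line. jog_arm: Moves the arm, as the interface text tells. Its arguments: {"type":"object","properties":{"plan":{"type":"string"},"grip_force":{"type":"number"}},"required":["plan"]}

```bash
mkdir -p pics
cat > h.py <<'E'
import numpy as np, cv2
from rig import env, imaging, job, models
def cam(n): return imaging.get_image(n)
def K(im):
    return 200/np.tan(np.radians(im["fov_y"])/2)
def pt(im,c,r,d=None):
    f=K(im)
    if d is None:
        w=im["depth"][max(0,int(r)-1):int(r)+2,max(0,int(c)-1):int(c)+2]; w=w[w>0]; d=np.median(w) if w.size else np.nan
    return (im["world_from_camera"]@np.array([(c-im["cx"])/f*d,(r-im["cy"])/f*d,d,1]))[:3]
def atz(im,c,r,z):
    f=K(im);T=im["world_from_camera"]
    v=T[:3,:3]@np.array([(c-im["cx"])/f,(r-im["cy"])/f,1]);o=T[:3,3]
    return o+v*(z-o[2])/v[2]
def cloud(im):
    f=K(im);d=im["depth"];r,c=np.mgrid[0:400,0:640]
    P=np.stack([(c-im["cx"])/f*d,(r-im["cy"])/f*d,d],-1)
    T=im["world_from_camera"]
    P=P@T[:3,:3].T+T[:3,3]; P[d==0]=np.nan
    return P
def save(im,n): cv2.imwrite("pics/"+n,im["pixels"][:,:,::-1])
E
cat > a.py <<'E'
from h import *
np.set_printoptions(precision=4,suppress=True)
s=env.observe();print(s["time_s"],s["position"],s["tool_rot"],env.tcp_to_grasp)
ims=[]
for n in("top","side"):
    im=cam(n);ims.append(im["pixels"]);save(im,n+"0.png");P=cloud(im)
    for q in["fixture","cradle","punch","clamp"]:
        for o in models.outline_of(n,q)[:2]:
            X=P[o["region"]];X=X[~np.isnan(X[:,0])]
            print(n,q,round(o["confidence"],2),np.array(o["bbox"]),np.median(X,0) if len(X) else 0)
    for q in["pocket","keeper_lip","stop_face","clamp_knob","clamp_pivot","tongue_tip","cradle_vees","punch_mid","cradle"]:
        for o in models.tip_of(n,q)[:2]:
            print(n,q,round(o["confidence"],2),np.array(o["at"]),pt(im,*o["at"]))
E
python3 a.py
```

```text
0.0 [ 0.1274 -0.5347  0.2307] [[ 0.9728  0.2317 -0.    ]
 [ 0.2317 -0.9728  0.0015]
 [ 0.0003 -0.0015 -1.    ]] -0.0187
top cradle 0.64 [434.4 206.4  40.2  20.5] [ 0.5058 -0.335   0.0342]
top punch 0.81 [367.1 209.9  62.4   7.3] [ 0.5019 -0.116   0.0196]
top clamp 0.69 [281.1 217.1  14.4   7.9] [0.487  0.1364 0.0305]
top clamp 0.46 [247.6 215.9  82.   32.8] [0.4841 0.2326 0.0188]
top pocket 0.86 [248.7 217.2] [0.4839 0.2326 0.0072]
top keeper_lip 0.75 [230.1 217.2] [0.4846 0.287  0.0241]
top stop_face 0.81 [217.6 219.1] [0.4778 0.3154 0.0695]
top clamp_knob 0.6 [288. 215.] [0.485  0.1062 0.0629]
top clamp_pivot 0.75 [413.4 200.1] [ 0.5242 -0.2799  0.0059]
top clamp_pivot 0.57 [271.8 217.5] [0.4807 0.1597 0.0176]
top tongue_tip 0.95 [413.  204.2] [ 0.5115 -0.2782  0.0059]
top cradle_vees 0.8 [434.8 203.6] [ 0.5099 -0.3394  0.0336]
top punch_mid 0.96 [365.6 208.7] [ 0.5003 -0.1295  0.0214]
top cradle 0.67 [432.7 208.6] [ 0.4948 -0.3324  0.0335]
side fixture 0.68 [318.3 285.4  46.  100.5] [0.4831 0.2492 0.0191]
side fixture 0.51 [322.9 246.4  19.1  30.5] [0.4867 0.144  0.0296]
side crad
[... 190 characters left out ...]
]
side pocket 0.7 [319.3 290. ] [0.4836 0.2305 0.0072]
side pocket 0.23 [283.8 236.6] [0.585  0.0809 0.0131]
side keeper_lip 0.74 [319.4 310.1] [0.4742 0.3373 0.0814]
side stop_face 0.95 [319.3 307.4] [0.4756 0.3231 0.0705]
side stop_face 0.68 [329.8 144.4] [ 0.4998 -0.283   0.0442]
side clamp_knob 0.57 [318.6 237.3] [0.4962 0.1164 0.056 ]
side clamp_pivot 0.95 [318.9 259. ] [0.4913 0.1583 0.028 ]
side tongue_tip 0.71 [320.3 163. ] [ 0.5249 -0.2519 -0.0034]
side cradle_vees 0.56 [327.5 134.3] [ 0.5122 -0.3553  0.032 ]
side punch_mid 0.66 [324.6 186.4] [ 0.5009 -0.1153  0.0194]
side punch_mid 0.26 [320.2 160.6] [ 0.5266 -0.2675 -0.0061]
side cradle 0.86 [330.1 146.9] [ 0.4985 -0.2784  0.0385]
```

Run:
```python
import cv2
a=cv2.imread("pics/top0.png")[170:260,190:470]; b=cv2.imread("pics/side0.png")
cv2.imwrite("pics/v1.png",cv2.vconcat([cv2.resize(a,(784,252),interpolation=cv2.INTER_CUBIC),cv2.resize(b[110:350,230:410],(784*1,1045))[0:1,:],cv2.copyMakeBorder(cv2.resize(b[100:360,180:480],(380,330),interpolation=cv2.INTER_CUBIC),0,0,0,404,cv2.BORDER_CONSTANT)]))
```

```text
(no output)
```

View pics/v1.png

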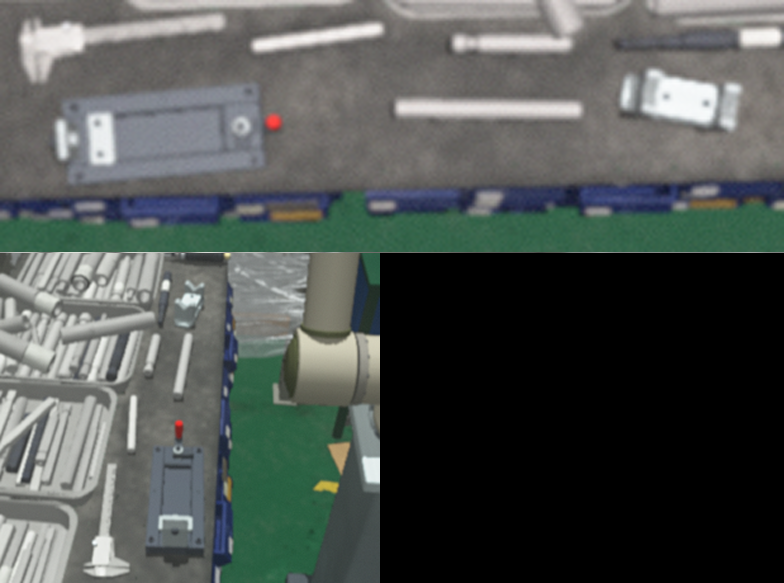

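```bash
cat >> h.py <<'E'
from scipy.spatial.transform import Rotation as Ro
np.set_printoptions(precision=4,suppress=True)
def down(th,tilt=0):
    "tool x at world angle th, z down; tilt about tool y afterwards"
    t=np.radians(th);x=[np.cos(t),np.sin(t),0];y=[np.sin(t),-np.cos(t),0]
    return np.array([x,y,[0,0,-1]]).T@Ro.from_euler('y',tilt,degrees=True).as_matrix()
def plan(p,R,n,p0=None,R0=None):
    s=env.observe();p0=np.array(s["position"]) if p0 is None else p0;R0=np.array(s["tool_rot"]) if R0 is None else R0
    rv=Ro.from_matrix(R0.T@R).as_rotvec();out=[]
    for i in range(n):
        Rb=R0@Ro.from_rotvec(rv*i/n).as_matrix()
        d=Rb.T@(np.array(p)-p0)/n*100
        out.append(" ".join("%.2f"%v for v in [*np.degrees(rv)/n,*d]))
    print("; ".join(out) if n<12 and np.linalg.norm(rv)>.02 else out[0]+" x%d"%n)
E
python3 - <<'E'
from h import *
im=cam("wrist");s=env.observe();T=im["world_from_camera"];R=np.array(s["tool_rot"])
print(im["fov_y"],R.T@T[:3,:3],R.T@(T[:3,3]-s["position"]))
plan([.50,-.33,.30],down(90),11)
E
```

```text
61.701369276445504 [[ 0.0003 -0.9455 -0.3258]
 [ 1.      0.0001  0.0006]
 [-0.0006 -0.3258  0.9455]] [ 0.084   0.001  -0.1435]
-0.00 -0.00 -6.96 3.73 -1.03 -0.62; -0.00 -0.00 -6.96 3.82 -0.57 -0.62; -0.00 -0.00 -6.96 3.86 -0.10 -0.62; -0.00 -0.00 -6.96 3.85 0.37 -0.62; -0.00 -0.00 -6.96 3.78 0.83 -0.62; -0.00 -0.00 -6.96 3.65 1.28 -0.62; -0.00 -0.00 -6.96 3.46 1.72 -0.62; -0.00 -0.00 -6.96 3.23 2.12 -0.62; -0.00 -0.00 -6.96 2.95 2.50 -0.62; -0.00 -0.00 -6.96 2.62 2.84 -0.62; -0.00 -0.00 -6.96 2.26 3.14 -0.62
```

{"api": "jog_arm", "payload": {
  "plan": "0 0 -7 3.7 -1.0 -0.6 0; 0 0 -7 3.8 -0.6 -0.6 0; 0 0 -7 3.9 -0.1 -0.6 0; 0 0 -7 3.9 0.4 -0.6 0; 0 0 -7 3.8 0.8 -0.6 0; 0 0 -7 3.6 1.3 -0.6 0; 0 0 -7 3.5 1.7 -0.6 0; 0 0 -7 3.2 2.1 -0.6 0; 0 0 -7 3 2.5 -0.6 0; 0 0 -7 2.6 2.8 -0.6 0"
}}

```text
time_s: 2.28
position: [0.4668, -0.3457, 0.2918]
tool_rot: [[0.109, 0.994, 0.0], [0.994, -0.109, -0.0], [-0.0, 0.0, -1.0]]
ft_force: [-0.9, -0.7, 0.1]
grip_width: 0.0854
gripper_force: 0.0
```

{"api": "jog_arm", "payload": {
  "plan": "0 0 -6.6 2.3 3.1 -0.6 0; 0 0 0 0 0 0 0; 0 0 0 0 0 0 0"
}}

```text
time_s: 2.53
position: [0.4999, -0.3267, 0.2972]
tool_rot: [[-0.003, 1.0, -0.0], [1.0, 0.003, -0.0], [-0.0, -0.0, -1.0]]
ft_force: [-0.9, -0.2, -0.2]
grip_width: 0.0851
gripper_force: 0.0
```

```bash
cat > w.py <<'E'
from h import *
import sys
def look(name,qs,tips):
    im=cam("wrist");save(im,name+".png");P=cloud(im);np.savez("pics/"+name+".npz",P=P,px=im["pixels"])
    s=env.observe();print(s["time_s"],s["position"],np.array(s["tool_rot"]).round(3).tolist())
    for q in qs:
        for o in models.outline_of("wrist",q)[:1]:
            X=P[o["region"]];X=X[~np.isnan(X[:,0])];print(q,round(o["confidence"],2),np.array(o["bbox"]),np.median(X,0) if len(X) else 0)
    for q in tips:
        for o in models.tip_of("wrist",q)[:1]: print(q,round(o["confidence"],2),np.array(o["at"]),pt(im,*o["at"]))
    return im,P
if __name__=="__main__": look(sys.argv[1],sys.argv[2].split(","),sys.argv[3].split(","))
E
python3 w.py w1 cradle,punch tongue_tip,cradle_vees,cradle,punch_mid
```

```text
2.5833 [ 0.4989 -0.3275  0.297 ] [[-0.0, 1.0, -0.001], [1.0, 0.0, 0.0], [0.0, -0.001, -1.0]]
cradle 0.63 [326.  161.4  56.8  98.9] [ 0.5068 -0.3297  0.0353]
punch 0.71 [321.9  32.9  20.7  65.2] [ 0.5002 -0.1883  0.0203]
tongue_tip 0.97 [336.3 111.2] [ 0.5212 -0.2753  0.0001]
cradle_vees 0.98 [326.3 162.2] [ 0.5083 -0.3337  0.0352]
cradle 0.97 [321.8 160.3] [ 0.5028 -0.3313  0.0354]
```

View pics/w1.png

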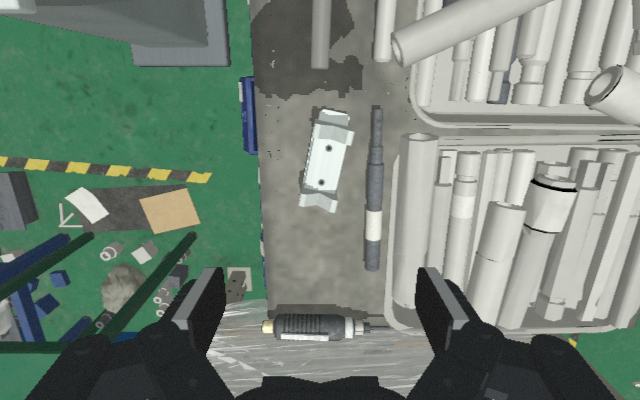

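Run:
```python
from h import *
P=np.load("pics/w1.npz")["P"];m=~np.isnan(P[...,0])
def box(sel,n):
    X=P[sel&m];r=cv2.minAreaRect((X[:,:2]*1000).astype(np.float32));print(n,len(X),r,X.mean(0)*1000,np.median(X[:,2]))
near=(abs(P[...,0]-.507)<.045)&(abs(P[...,1]+.33)<.085)
for a,b,n in((.031,.038,"rib"),(.048,.064,"sad"),(.008,.07,"all"),(-.01,.006,"bench")): box(near&(P[...,2]>a)&(P[...,2]<b),n)
z=near&(P[...,2]>.005);print(np.histogram(P[z][:,2],bins=np.arange(.004,.066,.004)))
bp=(P[...,0]>.545)&(P[...,0]<.60)&(abs(P[...,1]+.33)<.06)&(P[...,2]>.012)&(P[...,2]<.03)
X=P[bp];print(np.polyfit(X[:,1]+.33,X[:,0],1),[X[abs(X[:,1]+.33-d)<.01][:,0].min() for d in(-.04,-.02,0,.02,.04)],X[:,2].max())
```

```text
rib 1719 ((507.50244140625, -329.6163330078125), (84.46405792236328, 45.4493408203125), 78.07929229736328) [ 505.6807 -337.6271   34.9258] 0.03494173048890281
sad 896 ((505.94146728515625, -337.28680419921875), (100.18934631347656, 46.10430908203125), 78.30693817138672) [ 506.5636 -334.4088   55.3739] 0.05640281194233182
all 3481 ((506.72882080078125, -332.672119140625), (118.59514617919922, 46.43067932128906), 78.30545806884766) [ 506.4384 -331.0365   37.6369] 0.035361959632535744
bench 5076 ((507.0010070800781, -329.9886474609375), (89.99824523925781, 169.9755401611328), 0.0014448717702180147) [ 506.8256 -314.7381   -0.6576] -0.0006580443488374832
(array([  39,  342,  114,   23,   18,   23,   15, 1550,  188,   90,  222,
        215,  208,  449,   24]), array([0.004, 0.008, 0.012, 0.016, 0.02 , 0.024, 0.028, 0.032, 0.036,
       0.04 , 0.044, 0.048, 0.052, 0.056, 0.06 , 0.064]))
[-0.0121  0.5715] [np.float64(0.5627147357621851), np.float64(0.5621670017463323), np.float64(0.5632341680767823), np.float64(0.5646861587442014), np.float64(0.5654769797433254)] 0.02362821713533486
```

{"api": "jog_arm", "payload": {
  "plan": "0 0 0 -0.95 0.7 2 60; 0 0 5.9 0 0 4 60; 0 0 5.9 0 0 4 60; 0 0 0 0 0 4 60; 0 0 0 0 0 4 60; 0 0 0 0 0 3 60; 0 0 0 0 0 0 60",
  "grip_force": 60
}}

```text
time_s: 3.47
position: [0.503, -0.3357, 0.0815]
tool_rot: [[0.206, 0.979, -0.008], [0.979, -0.206, 0.008], [0.006, -0.009, -1.0]]
ft_force: [-0.7, 0.5, -0.2]
grip_width: 0.065
gripper_force: 0.0
```

```bash
python3 w.py w2 cradle cradle_vees,cradle
python3 - <<'E'
from h import *
P=np.load("pics/w2.npz")["P"]
s=env.observe();R=np.array(s["tool_rot"]);p=np.array(s["position"])
Q=(P-p)@R   # tool frame
z=P[...,2]
for a,b,n in((.031,.038,"rib"),(.048,.064,"sad")):
    X=Q[(z>a)&(z<b)&(abs(Q[...,0])<.075)&(abs(Q[...,1])<.035)&(Q[...,2]>-.02)]
    if len(X): print(n,len(X),cv2.minAreaRect((X[:,:2]*1000).astype(np.float32)),X[:,:2].min(0),X[:,:2].max(0))
E
```

```text
3.5167 [ 0.5044 -0.3369  0.0853] [[0.206, 0.979, -0.004], [0.979, -0.206, 0.004], [0.003, -0.005, -1.0]]
cradle 0.86 [326.2 220.8  88.7 199.8] [ 0.5078 -0.3279  0.0355]
cradle_vees 0.83 [327.4 233.4] [ 0.5068 -0.3401  0.0352]
cradle 0.58 [327.3 210.8] [ 0.5097 -0.3255  0.0348]
rib 6350 ((8.793724060058594, -1.2429828643798828), (45.910377502441406, 85.2734375), 89.61682891845703) [-0.034  -0.0241] [0.0515 0.022 ]
sad 4105 ((0.9343643188476562, -0.9018573760986328), (46.23693084716797, 100.9708023071289), 89.9034652709961) [-0.0495 -0.0241] [0.0514 0.0223]
```

View pics/w2.png

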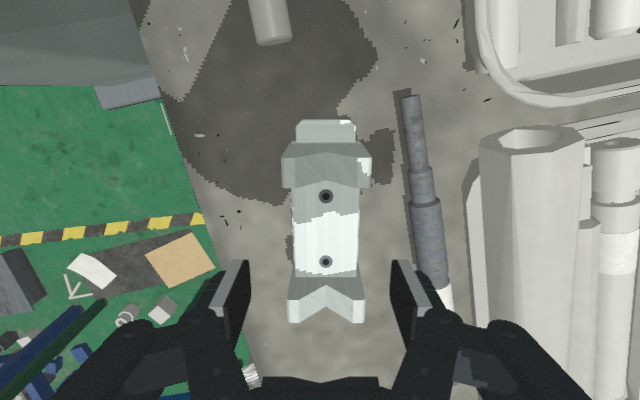

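{"api": "jog_arm", "payload": {
  "plan": "0 0 0 0.1 -0.1 3 60; 0 0 0 0 0 2.5 60; 0 0 0 0 0 1.2 60; 0 0 0 0 0 0.6 60; 0 0 0 0 0 0 130; 0 0 0 0 0 0 130; 0 0 0 0 0 0 130; 0 0 0 0 0 0 130; 0 0 0 0 0 0 140",
  "grip_force": 80
}}

```text
time_s: 4.42
position: [0.5056, -0.3367, 0.0159]
tool_rot: [[0.205, 0.979, 0.002], [0.979, -0.205, -0.002], [-0.002, 0.003, -1.0]]
ft_force: [0.5, 0.7, 4.9]
grip_width: 0.0395
gripper_force: 35.6
```

Run:
```python
from h import *
plan([.39,.13,.33],down(94),11,np.array([.505,-.337,.14]),down(78.2))
```

```text
0.00 0.00 -1.44 3.94 -1.89 -1.73; 0.00 0.00 -1.44 3.99 -1.79 -1.73; 0.00 0.00 -1.44 4.03 -1.69 -1.73; 0.00 0.00 -1.44 4.07 -1.59 -1.73; 0.00 0.00 -1.44 4.11 -1.49 -1.73; 0.00 0.00 -1.44 4.15 -1.38 -1.73; 0.00 0.00 -1.44 4.18 -1.28 -1.73; 0.00 0.00 -1.44 4.21 -1.17 -1.73; 0.00 0.00 -1.44 4.24 -1.07 -1.73; 0.00 0.00 -1.44 4.27 -0.96 -1.73; 0.00 0.00 -1.44 4.29 -0.85 -1.73
```

{"api": "jog_arm", "payload": {
  "plan": "0 0 0 0 0 0 170; 0 0 0 0 0 -1 170; 0 0 0 0 0 -2 170; 0 0 0 0 0 -3 170; 0 0 0 0 0 -4 170; 0 0 0 0 0 -2.5 170"
}}

```text
time_s: 4.92
position: [0.505, -0.3363, 0.1428]
tool_rot: [[0.204, 0.979, 0.001], [0.979, -0.204, -0.002], [-0.001, 0.002, -1.0]]
ft_force: [1.5, -0.9, -4.0]
grip_width: 0.0379
gripper_force: 82.3
```

{"api": "jog_arm", "payload": {
  "plan": "0 0 -1.1 3.1 -1.5 -1.35 170; 0 0 -1.1 3.1 -1.4 -1.35 170; 0 0 -1.1 3.2 -1.4 -1.35 170; 0 0 -1.1 3.2 -1.3 -1.35 170; 0 0 -1.1 3.2 -1.3 -1.35 170; 0 0 -1.1 3.2 -1.2 -1.35 170; 0 0 -1.1 3.2 -1.1 -1.35 170; 0 0 -1.1 3.3 -1.1 -1.35 170; 0 0 -1.1 3.3 -1 -1.35 170; 0 0 -1.1 3.3 -1 -1.35 170"
}}

```text
time_s: 5.75
position: [0.4195, -0.0007, 0.2751]
tool_rot: [[0.013, 1.0, -0.001], [1.0, -0.013, 0.0], [0.0, -0.001, -1.0]]
ft_force: [0.8, 0.9, -5.2]
grip_width: 0.0383
gripper_force: 82.2
```

{"api": "jog_arm", "payload": {
  "plan": "0 0 -1.2 3.3 -0.9 -1.35 170; 0 0 -1.2 3.3 -0.8 -1.35 170; 0 0 -1.2 3.3 -0.7 -1.35 170; 0 0 -1.2 3.3 -0.7 -1.35 170; 0 0 0 0 0 0 170; 0 0 0 0 0 0 170; 0 0 0 0 0 0 170"
}}

```text
time_s: 6.33
position: [0.3871, 0.129, 0.3281]
tool_rot: [[-0.07, 0.998, -0.001], [0.998, 0.07, -0.0], [-0.0, -0.001, -1.0]]
ft_force: [0.2, 0.4, -6.7]
grip_width: 0.0385
gripper_force: 82.3
```

```bash
python3 w.py w3 fixture,clamp,cradle pocket,keeper_lip,stop_face,clamp_knob,clamp_pivot,tongue_tip,cradle_vees
```

```text
6.3833 [0.3874 0.1286 0.3279] [[-0.069, 0.998, -0.001], [0.998, 0.069, -0.0], [-0.0, -0.001, -1.0]]
fixture 0.96 [405.7  90.7  87.8 181.3] [0.4855 0.2285 0.0205]
clamp 0.85 [392.5 156.4  33.6  49.7] [0.4871 0.1365 0.0308]
cradle 0.69 [320.6 257.2 145.9 256.4] [0.3859 0.1531 0.3473]
pocket 0.94 [402.4  73.7] [0.4867 0.2329 0.0094]
keeper_lip 0.68 [408.7  27.7] [0.4866 0.2864 0.0087]
clamp_knob 0.71 [399.8 178.1] [0.489  0.1087 0.0659]
clamp_pivot 0.65 [393.3 138.7] [0.4821 0.152  0.0301]
tongue_tip 0.79 [320.3 131.9] [0.3829 0.1919 0.3177]
cradle_vees 0.81 [322.1 298.2] [0.3885 0.1236 0.3463]
```

View pics/w3.png

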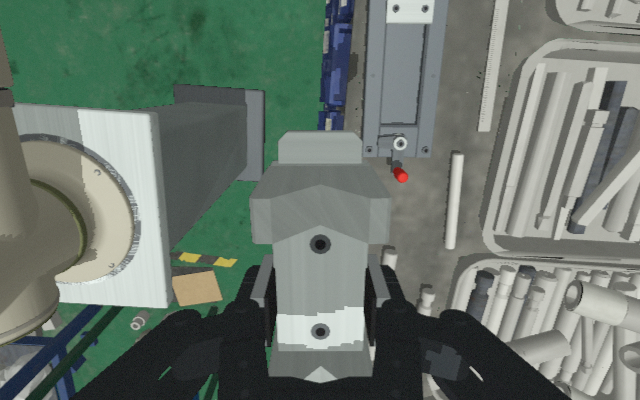

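```bash
cat > fx.py <<'E'
from h import *
import sys
P=np.load("pics/%s.npz"%sys.argv[1])["P"];px=np.load("pics/%s.npz"%sys.argv[1])["px"]
s=env.observe();R=np.array(s["tool_rot"]);p=np.array(s["position"])
near=(abs(P[...,0]-.487)<.075)&(P[...,1]>.09)&(P[...,1]<.36)
z=P[...,2]
def box(sel,n):
    k=cv2.morphologyEx(sel.astype(np.uint8),cv2.MORPH_OPEN,np.ones((3,3),np.uint8))
    nc,l,st,_=cv2.connectedComponentsWithStats(k);sel=l==1+np.argmax(st[1:,4])
    X=P[sel];r=cv2.minAreaRect((X[:,:2]*1000).astype(np.float32));print(n,len(X),r,"zmed",np.median(X[:,2]),"pts",cv2.boxPoints(r).round(1).tolist())
box(near&(z>.003)&(z<.0135),"floor")
box(near&(z>.016)&(z<.024),"plate")
box(near&(z>.025)&(z<.034)&(P[...,1]>.25),"keeper")
Q=(P-p)@R
# cradle in hand, tool frame
c=(abs(Q[...,0])<.08)&(abs(Q[...,1])<.026)&(Q[...,2]<.03)&(Q[...,2]>-.06)
for a,b,n in((-.0265,-.0155,"rib"),(-.05,-.03,"sad"),(0.002,.013,"tongue")):
    X=Q[c&(Q[...,2]>a)&(Q[...,2]<b)]
    if len(X)>9: print(n,len(X),cv2.minAreaRect((X[:,:2]*1000).astype(np.float32)),X.min(0),X.max(0),np.median(X,0))
X=Q[c&(Q[...,0]>.02)&(Q[...,0]<.03)&(Q[...,2]<-.01)&(abs(Q[...,1])<.012)];A=np.c_[X[:,:2],np.ones(len(X))];print("ribplane",np.linalg.lstsq(A,X[:,2],rcond=None)[0],np.median(X[:,2]))
E
python3 fx.py w3
```

```text
floor 3674 ((485.4993896484375, 230.0166015625), (47.27821350097656, 121.26451110839844), 3.690276622772217) zmed 0.009013486491185635 pts [[458.0, 289.0], [465.79998779296875, 168.0], [513.0, 171.0], [505.20001220703125, 292.0]]
plate 6178 ((485.2806396484375, 220.7390899658203), (94.92852020263672, 187.14715576171875), 3.7095370292663574) zmed 0.020926505916740945 pts [[431.8999938964844, 311.0], [444.0, 124.30000305175781], [538.7000122070312, 130.39999389648438], [526.5999755859375, 317.20001220703125]]
keeper 1113 ((480.0008544921875, 300.2314147949219), (54.49305725097656, 24.303037643432617), 4.036883354187012) zmed 0.029016520204616425 pts [[452.0, 310.3999938964844], [453.70001220703125, 286.20001220703125], [508.0, 290.0], [506.29998779296875, 314.29998779296875]]
rib 13553 ((3.4109878540039062, -0.5392189025878906), (93.2024154663086, 50.941646575927734), 0.15365028381347656) [-0.0432 -0.026  -0.0265] [ 0.05    0.0249 -0.0155] [-0.0014 -0.0006 -0.0187]
sad 8862 ((5.433433532714844, 0.04554557800292969), (51.963783264160156, 89.0954360961914), 89.64376068115234) [-0.0391 -0.026  -0.05  ] [ 0.0501  0.026  -0.03  ] [ 0.0392  0.0027 -0.0389]
tongue 2924 ((56.366188049316406, -0.8965435028076172), (45.49288558959961, 14.66120433807373), 89.90741729736328) [ 0.049  -0.0236  0.0021] [0.0637 0.0219 0.013 ] [ 0.0559 -0.001   0.0074]
ribplane [ 0.0148  0.0006 -0.0191] -0.018692115701623695
```

```bash
cat > fr.py <<'E'
from h import *
TH=93.7;O=np.array([.4853,.2305,.008])
t=np.radians(TH);YF=np.array([np.cos(t),np.sin(t),0]);XF=np.array([np.sin(t),-np.cos(t),0]);ZF=np.array([0,0,1.])
TT=np.array([.064,0,.0156])
def tip(y,z,tilt): # TCP pose for tip lower edge at pocket (y,z) mm
    R=down(TH,-tilt);return O+YF*y/1e3+ZF*z/1e3-R@TT,R
E
python3 - <<'E'
from fr import *
p,R=tip(48,45,15);print(p);plan(p,R,9)
E
```

```text
[0.4859 0.2207 0.0846]
0.00 -1.67 0.03 0.94 1.16 2.71; 0.00 -1.67 0.03 1.02 1.16 2.68; 0.00 -1.67 0.03 1.10 1.16 2.65; 0.00 -1.67 0.03 1.18 1.16 2.61; 0.00 -1.67 0.03 1.25 1.16 2.58; 0.00 -1.67 0.03 1.33 1.16 2.54; 0.00 -1.67 0.03 1.40 1.16 2.50; 0.00 -1.67 0.03 1.47 1.16 2.46; 0.00 -1.67 0.03 1.54 1.16 2.42
```

{"api": "jog_arm", "payload": {
  "plan": "0 -1.67 0.03 0.95 1.16 2.7 170; 0 -1.67 0.03 1.0 1.16 2.7 170; 0 -1.67 0 1.1 1.16 2.65 170; 0 -1.67 0 1.2 1.16 2.6 170; 0 -1.67 0 1.25 1.16 2.6 170; 0 -1.67 0 1.3 1.16 2.55 170; 0 -1.67 0 1.4 1.16 2.5 170; 0 -1.67 0 1.5 1.16 2.4 170; 0 -1.67 0 1.5 1.16 2.4 170; 0 0 0 0 0 0 170"
}}

```text
time_s: 7.72
position: [0.4856, 0.2222, 0.0795]
tool_rot: [[-0.069, 0.998, 0.011], [0.963, 0.07, -0.261], [-0.261, -0.007, -0.965]]
ft_force: [-2.4, -0.7, -6.3]
grip_width: 0.0381
gripper_force: 83.0
```

{"api": "jog_arm", "payload": {
  "plan": "0 0 0 0 0 0 170; 0 0 0 0 0 0 170"
}}

```text
time_s: 7.88
position: [0.4863, 0.2208, 0.0857]
tool_rot: [[-0.066, 0.998, 0.018], [0.964, 0.069, -0.258], [-0.259, 0.001, -0.966]]
ft_force: [0.4, -0.5, -5.2]
grip_width: 0.0382
gripper_force: 83.0
```

```bash
python3 w.py w4 cradle pocket,keeper_lip,tongue_tip; python3 fx.py w4
```

```text
7.9333 [0.4864 0.2207 0.0864] [[-0.065, 0.998, 0.02], [0.964, 0.068, -0.258], [-0.259, 0.002, -0.966]]
cradle 0.93 [319.4 257.6 146.5 254.1] [0.4848 0.2479 0.105 ]
keeper_lip 0.79 [321.1  88.4] [0.4823 0.2897 0.029 ]
tongue_tip 0.57 [322.2 130.8] [0.4835 0.2779 0.0559]
floor 3307 ((481.8963928222656, 268.88592529296875), (48.40862274169922, 29.578102111816406), 3.95329213142395) zmed 0.00893648895717361 pts [[456.70001220703125, 282.0], [458.79998779296875, 252.5], [507.1000061035156, 255.8000030517578], [505.0, 285.29998779296875]]
plate 7327 ((452.91070556640625, 271.8109436035156), (37.147491455078125, 108.53783416748047), 3.53794264793396) zmed 0.020827776932009018 pts [[431.0, 324.79998779296875], [437.70001220703125, 216.5], [474.79998779296875, 218.8000030517578], [468.1000061035156, 327.1000061035156]]
keeper 5962 ((479.80517578125, 301.26898193359375), (54.22897720336914, 26.440921783447266), 3.715765953063965) zmed 0.028938169243661063 pts [[451.8999938964844, 312.70001220703125], [453.6000061035156, 286.29998779296875], [507.70001220703125, 289.79998779296875], [506.0, 316.20001220703125]]
rib 13904 ((3.1197242736816406, -0.07787132263183594), (51.42847442626953, 93.94058227539062), 89.7279281616211) [-0.0438 -0.0258 -0.0265] [ 0.0501  0.0256 -0.0155] [-0.0012 -0.0003 -0.0181]
sad 8515 ((6.038257598876953, 9.34600830078125e-05), (88.34998321533203, 51.99197769165039), 0.02947866916656494) [-0.0381 -0.026  -0.05  ] [ 0.0502  0.026  -0.03  ] [ 0.0393  0.0033 -0.0386]
tongue 2959 ((56.55669403076172, -0.35056114196777344), (45.98149871826172, 14.667523384094238), 89.92686462402344) [ 0.0492 -0.0233  0.002 ] [0.0639 0.0226 0.0128] [ 0.056  -0.0004  0.008 ]
ribplane [ 0.0212  0.0007 -0.0186] -0.01805997792544502
```

View pics/w4.png

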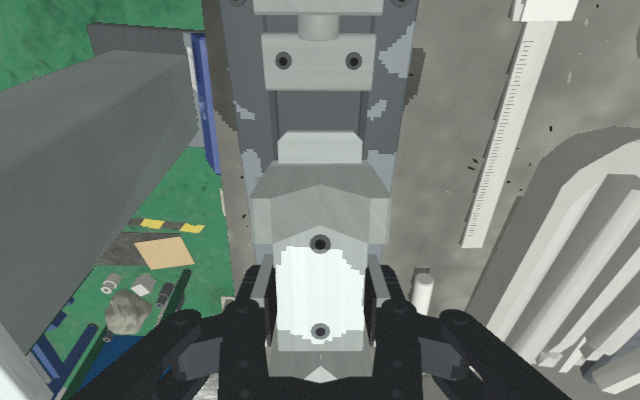

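```bash
sed -i 's/O=np.array(\[.4853,.2305/O=np.array([.4847,.2303/' fr.py
python3 - <<'E'
from fr import *
p,R=tip(54,2,15);print(p);plan(p,R,6)
p2,R2=tip(61,1.5,15);plan(p2,R2,3,p,R)
E
```

```text
[0.4849 0.2265 0.0416]
0.03 -0.00 0.03 0.29 -0.02 0.69 x6
0.00 0.00 0.00 0.23 0.00 -0.04 x3
```

{"api": "jog_arm", "payload": {
  "plan": "0 0 0 0.29 -0.02 0.69 170; 0 0 0 0.29 -0.02 0.69 170; 0 0 0 0.29 -0.02 0.69 170; 0 0 0 0.29 -0.02 0.69 170; 0 0 0 0.29 -0.02 0.69 170; 0 0 0 0.29 -0.02 0.69 170; 0 0 0 0 0 0 170; 0 0 0 0 0 0 170; 0 0 0 0 0 0 170"
}}

```text
time_s: 8.88
position: [0.4844, 0.2268, 0.0407]
tool_rot: [[-0.066, 0.998, 0.018], [0.963, 0.069, -0.259], [-0.259, -0.0, -0.966]]
ft_force: [-0.6, -1.1, -5.2]
grip_width: 0.0381
gripper_force: 83.3
```

```bash
python3 - <<'E'
from fr import *
s=env.observe();print(s["position"],s["ft_force"],np.array(s["tool_rot"])@TT+s["position"]-O)
E
python3 w.py w5 cradle keeper_lip,tongue_tip; python3 fx.py w5
```

```text
[0.4844 0.2268 0.0407] [-0.5812 -1.0501 -5.1909] [-0.0043  0.0541  0.001 ]
8.9333 [0.4844 0.2268 0.0408] [[-0.066, 0.998, 0.018], [0.963, 0.069, -0.259], [-0.259, 0.0, -0.966]]
cradle 0.86 [319.  259.6 143.3 246.9] [0.483  0.2531 0.0602]
keeper_lip 0.71 [536.  142.2] [ 0.5913  0.2806 -0.0005]
tongue_tip 0.66 [320.4 133.4] [0.4803 0.29   0.0285]
floor 257 ((503.66302490234375, 275.7247619628906), (5.986794471740723, 14.35421371459961), 11.500320434570312) zmed 0.00903393444142056 pts [[499.29998779296875, 282.20001220703125], [502.20001220703125, 268.1000061035156], [508.0, 269.29998779296875], [505.20001220703125, 283.3999938964844]]
plate 8905 ((446.51837158203125, 263.9157409667969), (23.700380325317383, 140.4557342529297), 3.9109745025634766) zmed 0.02085262112791464 pts [[429.8999938964844, 333.20001220703125], [439.5, 193.0], [463.1000061035156, 194.6999969482422], [453.6000061035156, 334.79998779296875]]
keeper 7867 ((479.7171630859375, 301.2868347167969), (54.33815383911133, 26.80150604248047), 3.7844555377960205) zmed 0.02894251556928193 pts [[451.70001220703125, 312.8999938964844], [453.5, 286.1000061035156], [507.70001220703125, 289.70001220703125], [505.8999938964844, 316.5]]
rib 13702 ((2.5420494079589844, -0.11712646484375), (51.437625885009766, 94.86547088623047), 89.07532501220703) [-0.0449 -0.026  -0.0265] [ 0.05    0.0255 -0.0155] [-0.0015 -0.     -0.0185]
sad 8771 ((5.369327545166016, 0.024511337280273438), (51.99533462524414, 89.03536987304688), 89.73673248291016) [-0.0392 -0.026  -0.05  ] [ 0.05   0.026 -0.03 ] [ 0.0389  0.0035 -0.0388]
tongue 2927 ((53.434242248535156, 0.0013217926025390625), (16.524761199951172, 52.12548828125), 0.7906686663627625) [ 0.0448 -0.026   0.002 ] [0.0621 0.026  0.013 ] [ 0.0547 -0.0009  0.0075]
ribplane [ 0.0132  0.0025 -0.0188] -0.018462545500264792
```

{"api": "jog_arm", "payload": {
  "plan": "0 0 0 0.2 0.03 -0.05 170; 0 0 0 0.2 0.03 -0.05 170; 0 0 0 0.2 0 -0.05 170; 0 0 0 0.17 0 -0.05 170; 0 0 0 0.05 0 -0.01 170; 0 0 0 0 0 0 170; 0 0 0 0 0 0 170"
}}

```text
time_s: 9.67
position: [0.4844, 0.2353, 0.0406]
tool_rot: [[-0.066, 0.998, 0.018], [0.963, 0.069, -0.259], [-0.259, -0.0, -0.966]]
ft_force: [-0.4, -0.8, -6.4]
grip_width: 0.0383
gripper_force: 83.2
```

Run:
```python
from fr import *
s=env.observe();p=np.array(s["position"]);R=np.array(s["tool_rot"])
a=15.;T=p+R@TT
for i in range(5):
    R2=R@Ro.from_euler('y',2,degrees=True).as_matrix()
    T=T+YF*.00015
    p2=T-R2@TT;print("0 2 0",(R.T@(p2-p)*100).round(3), p2);p,R=p2,R2
```

```text
0 2 0 [-0.036  0.     0.22 ] [0.4845 0.2344 0.0385]
0 2 0 [-0.036  0.     0.221] [0.4845 0.2335 0.0365]
0 2 0 [-0.036  0.     0.221] [0.4846 0.2328 0.0344]
0 2 0 [-0.036  0.     0.222] [0.4846 0.2321 0.0322]
0 2 0 [-0.036  0.     0.222] [0.4847 0.2314 0.0301]
```

{"api": "jog_arm", "payload": {
  "plan": "0 2 0 -0.035 0 0.22 170; 0 2 0 -0.035 0 0.22 170; 0 2 0 -0.035 0 0.22 170; 0 2 0 -0.035 0 0.22 170; 0 0 0 0 0 0 170; 0 0 0 0 0 0 170; 0 0 0 0 0 0 170"
}}

```text
time_s: 10.25
position: [0.4847, 0.2321, 0.0324]
tool_rot: [[-0.068, 0.998, 0.009], [0.99, 0.069, -0.123], [-0.123, 0.0, -0.992]]
ft_force: [-0.6, 0.0, -5.7]
grip_width: 0.0382
gripper_force: 83.1
```

{"api": "jog_arm", "payload": {
  "plan": "0 1.5 0 -0.03 0 0.165 170; 0 1.5 0 -0.03 0 0.165 170; 0 1 0 -0.025 0 0.11 170; 0 0 0 0 0 0 170; 0 0 0 0 0 0 170; 0 0 0 0 0 0 170"
}}

```text
time_s: 10.75
position: [0.4847, 0.2309, 0.0281]
tool_rot: [[-0.069, 0.998, 0.004], [0.996, 0.069, -0.054], [-0.054, 0.0, -0.999]]
ft_force: [0.2, 0.8, -5.9]
grip_width: 0.0382
gripper_force: 83.1
```

{"api": "jog_arm", "payload": {
  "plan": "0 1.5 0 -0.025 0 0.165 170; 0 1.6 0 -0.025 0 0.175 170; 0 0 0 0 0 0.1 170; 0 0 0 0 0 0 170; 0 0 0 0 0 0 170; 0 0 0 0 0 0 170"
}}

```text
time_s: 11.25
position: [0.4849, 0.2303, 0.0242]
tool_rot: [[-0.069, 0.998, 0.001], [0.998, 0.069, 0.0], [0.0, 0.001, -1.0]]
ft_force: [-3.3, -0.8, 5.0]
grip_width: 0.0385
gripper_force: 84.4
```

{"api": "jog_arm", "payload": {
  "plan": "0 0 0 0 0 0.1 170; 0 0 0 0 0 0 170; 0 0 0 0 0 0 100; 0 0 0 0 0 0 90; 0 0 0 0 0 0 90; 0 0 0 0 0 -1 90; 0 0 0 0 0 -3 90; 0 0 0 0 0 -3 90; 0 0 0 -2 0 -3 90; 0 0 0 -2 0 -2 90"
}}

```text
time_s: 12.08
position: [0.4881, 0.1903, 0.1459]
tool_rot: [[-0.07, 0.998, 0.004], [0.998, 0.07, 0.002], [0.001, 0.004, -1.0]]
ft_force: [0.6, -0.8, 1.0]
grip_width: 0.0555
gripper_force: 0.0
```

{"api": "jog_arm", "payload": {
  "plan": "0 0 0 -3 0 -2 60; 0 0 0 -3 0 -2 60; 0 0 0 -3 0 -2 0; 0 0 0 0 0 0 0; 0 0 0 0 0 0 0"
}}

```text
time_s: 12.5
position: [0.4942, 0.0992, 0.2039]
tool_rot: [[-0.066, 0.998, 0.003], [0.998, 0.066, 0.001], [0.001, 0.003, -1.0]]
ft_force: [0.2, -0.2, -0.6]
grip_width: 0.0851
gripper_force: 0.0
```

```bash
python3 w.py w6 cradle,clamp,fixture pocket,keeper_lip,cradle_vees,clamp_knob,clamp_pivot,stop_face,tongue_tip
python3 - <<'E'
from fr import *
P=np.load("pics/w6.npz")["P"];px=np.load("pics/w6.npz")["px"]
F=(P-O)@np.array([XF,YF,ZF]).T*1e3
def rg(n,a,b,c,d,e,f):
    X=F[(F[...,0]>a)&(F[...,0]<b)&(F[...,1]>c)&(F[...,1]<d)&(F[...,2]>e)&(F[...,2]<f)]
    print(n,len(X),np.median(X,0) if len(X) else 0,X.min(0) if len(X) else 0,X.max(0) if len(X) else 0)
rg("rib+",-15,15,15,30,20,45);rg("rib-",-15,15,-30,-15,20,45);rg("heel",-20,20,-59,-51,0,25);rg("sad+",-30,30,30,55,50,70);rg("sad-",-30,30,-55,-32,50,70)
rg("plate",-46,-28,-50,40,8,16)
red=(px[...,0]>150)&(px[...,1]<70)&(px[...,2]<70)
X=F[red&(abs(F[...,0])<90)&(F[...,1]<-60)];print("knob",len(X),X.min(0),X.max(0))
k=X[X[:,2]>X[:,2].max()-5];print("top",k.mean(0),np.median(k,0))
E
```

```text
12.55 [0.4936 0.1001 0.2028] [[-0.067, 0.998, 0.0], [0.998, 0.067, 0.001], [0.001, 0.001, -1.0]]
cradle 0.81 [320.9  51.3  58.8  96.6] [0.4862 0.2101 0.043 ]
clamp 0.65 [309.8 146.2  41.9  67.2] [0.4884 0.14   0.0307]
fixture 0.88 [317.8  90.6 112.  180.2] [0.49   0.1705 0.021 ]
keeper_lip 0.66 [368.8 357.5] [ 0.5708 -0.1309  0.0203]
cradle_vees 0.98 [319.5  15.2] [0.4855 0.2354 0.0431]
clamp_knob 0.81 [316.1 168.4] [0.4905 0.1142 0.0657]
clamp_pivot 0.89 [317.1 121.1] [0.4889 0.1514 0.0386]
stop_face 0.63 [404.8 207.8] [0.587  0.0659 0.0162]
rib+ 64 [-0.4884 15.6318 34.7074] [-14.523   15.0029  33.4154] [14.2725 16.0876 35.9132]
rib- 701 [ -0.0893 -22.2966  34.956 ] [-14.9756 -29.9995  32.0985] [ 14.9915 -15.2665  38.1346]
heel 386 [ -0.12   -55.292   12.9009] [-19.7303 -58.9065  10.6372] [ 19.4817 -51.731   15.3615]
sad+ 0 0 0 0
sad- 874 [ -6.5173 -42.356   57.4312] [-22.4438 -50.6026  50.0314] [ 23.1683 -34.5806  61.0561]
plate 1753 [-37.0253 -12.2515  12.8693] [-45.9976 -49.2288  10.171 ] [-28.001   20.6229  15.1955]
knob 89 [  -7.0324 -126.9684   53.0757] [   6.0977 -113.6139   58.5593]
top [  -0.1548 -119.1895   56.5681] [  -0.0656 -118.1715   56.7349]
```

View pics/w6.png

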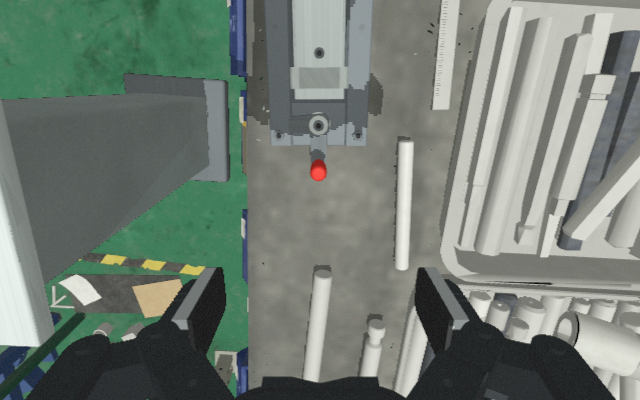

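{"api": "jog_arm", "payload": {
  "plan": "0 0 0 0.5 -0.05 4 0; 0 0 0 0.45 0 4 60; 0 0 0 0 0 4 90; 0 0 0 0 0 3 120; 0 0 0 0 0 1.7 120; 0 0 0 0 0 0 120; 0 0 0 0 0 0 225; 0 0 0 0 0 0 225; 0 0 0 0 0 0 225; 0 0 0 0 0 0 225",
  "grip_force": 30
}}

```text
time_s: 13.88
position: [0.4933, 0.1098, 0.0369]
tool_rot: [[-0.069, 0.998, 0.003], [0.998, 0.069, 0.001], [0.001, 0.003, -1.0]]
ft_force: [-1.8, -1.7, 6.0]
grip_width: 0.014
gripper_force: 29.5
```

Run:
```python
from fr import *
s=env.observe();p=np.array(s["position"]);print(p,s["grip_width"],s["gripper_force"],s["ft_force"])
d=p-O;print("fixture",d@XF*1e3,d@YF*1e3,p[2])
# tool frame, pivot at tool (+38,0); step tool z turn by +7 about pivot
for st in (7,7.1):
    c=np.array([.038,0.]);a=np.radians(st);Rz=np.array([[np.cos(a),-np.sin(a)],[np.sin(a),np.cos(a)]])
    print(st,((c-Rz@c)*100).round(3))
```

```text
[0.4933 0.1098 0.0369] 0.013979274484860308 29.542363858781755 [-1.8184 -1.6608  6.0278]
fixture 0.8256630011958637 -120.78906380605298 0.03694496936692132
7 [ 0.028 -0.463]
7.1 [ 0.029 -0.47 ]
```

{"api": "jog_arm", "payload": {
  "plan": "0 0 0 0 0 -0.15 225; 0 0 7 0 -0.463 0 225; 0 0 7 0 -0.463 0 225; 0 0 7 0 -0.463 0 225; 0 0 0 0 0 0 225; 0 0 0 0 0 0 225"
}}

```text
time_s: 14.38
position: [0.4786, 0.1112, 0.0371]
tool_rot: [[0.293, 0.956, 0.0], [0.956, -0.293, 0.002], [0.002, -0.001, -1.0]]
ft_force: [1.3, 5.1, -5.0]
grip_width: 0.0134
gripper_force: 30.7
```

```bash
cat > cl.py <<'E'
from fr import *
s=env.observe();p=np.array(s["position"]);R=np.array(s["tool_rot"]);d=(p-O)
f=np.array([d@XF,d@YF])*1e3-[0,-83];print("rel pivot",f,"r",np.hypot(*f),"clamp deg",np.degrees(np.arctan2(-f[1],-f[0])),"tool x deg",np.degrees(np.arctan2(R[1,0],R[0,0]))-TH,s["ft_force"],s["wrist_torque"],s["grip_width"])
E
python3 cl.py
```

```text
rel pivot [-13.7482 -35.4489] r 38.021502923673886 clamp deg 68.80215448896726 tool x deg -20.713425336314785 [ 1.2546  5.1236 -4.9744] [ 0.8646 -0.1284  0.0135] 0.013404845025275182
```

{"api": "jog_arm", "payload": {
  "plan": "0 0 7 0.05 -0.463 0 225; 0 0 7 0.04 -0.463 0 225; 0 0 7 0.03 -0.463 0 225; 0 0 7 0.03 -0.463 0 225; 0 0 7 0.03 -0.463 0 225; 0 0 7 0.03 -0.463 0 225; 0 0 7 0.03 -0.463 0 225; 0 0 7 0.03 -0.463 0 225; 0 0 0 0 0 0 225; 0 0 0 0 0 0 225"
}}

```text
time_s: 15.22
position: [0.4527, 0.1364, 0.0371]
tool_rot: [[0.955, 0.297, -0.002], [0.297, -0.955, 0.001], [-0.002, -0.002, -1.0]]
ft_force: [-5.1, 1.0, 0.8]
grip_width: 0.0135
gripper_force: 31.3
```

```bash
python3 cl.py
```

```text
rel pivot [-37.9868  -8.6868] r 38.96743790954023 clamp deg 12.880911396351923 tool x deg -76.4372059406447 [-5.0723  1.0029  0.8451] [0.2518 0.8454 0.0323] 0.013517529943603203
```

{"api": "jog_arm", "payload": {
  "plan": "0 0 6.5 0 -0.43 0 225; 0 0 6.4 0 -0.43 0 225; 0 0 1 -0.03 -0.15 0 225; 0 0 0 0 -0.1 0 225; 0 0 0 0 0 0 225; 0 0 0 0 0 0 225"
}}

```text
time_s: 15.72
position: [0.4508, 0.1463, 0.037]
tool_rot: [[0.998, 0.06, -0.002], [0.06, -0.998, 0.0], [-0.002, -0.0, -1.0]]
ft_force: [-5.5, -4.0, 0.9]
grip_width: 0.0137
gripper_force: 31.2
```

```bash
python3 cl.py
```

```text
rel pivot [-39.2506   1.3879] r 39.27516251846947 clamp deg -2.0251942318046208 tool x deg -90.28073014475657 [-5.4564 -4.032   0.9449] [-0.6276  0.7559 -0.1497] 0.013735440173903903
```

{"api": "jog_arm", "payload": {
  "plan": "0 0 0 0 -0.15 0 225; 0 0 0 0 0 0 225; 0 0 0 0 0 0 225"
}}

```text
time_s: 15.97
position: [0.4508, 0.1465, 0.037]
tool_rot: [[0.998, 0.06, -0.002], [0.06, -0.998, -0.002], [-0.002, 0.002, -1.0]]
ft_force: [-5.4, -14.3, 0.8]
grip_width: 0.0135
gripper_force: 31.5
```

Run:
```python
from h import *
plan([.497,-.12,.24],down(90),13,np.array([.4508,.1465,.157]),down(3.4))
s=down
p0=np.array([.4508,.1465,.157]);p=np.array([.497,-.12,.24])
for i in range(13):
    R=down(3.4+86.6*i/13);print((R.T@(p-p0)/13*100).round(1),end="; ")
```

```text
0.00 0.00 -6.66 0.23 2.07 -0.64 x13
[ 0.2  2.1 -0.6]; [-0.   2.1 -0.6]; [-0.2  2.1 -0.6]; [-0.5  2.  -0.6]; [-0.7  2.  -0.6]; [-0.9  1.9 -0.6]; [-1.1  1.7 -0.6]; [-1.3  1.6 -0.6]; [-1.5  1.4 -0.6]; [-1.7  1.2 -0.6]; [-1.8  1.  -0.6]; [-1.9  0.8 -0.6]; [-2.   0.6 -0.6];
```

{"api": "jog_arm", "payload": {
  "plan": "0 0 0 0 0.25 0 225; 0 0 0 0 0 0 160; 0 0 0 0 0 0 150; 0 0 0 0 0 0 150; 0 0 0 0 0 -1 150; 0 0 0 0 0 -3 150; 0 0 0 0 0 -4 150; 0 0 0 0 0 -4 100"
}}

```text
time_s: 16.63
position: [0.4512, 0.1459, 0.1584]
tool_rot: [[0.998, 0.055, -0.001], [0.055, -0.998, 0.001], [-0.001, -0.001, -1.0]]
ft_force: [0.8, 0.3, 0.4]
grip_width: 0.046
gripper_force: 0.0
```

{"api": "jog_arm", "payload": {
  "plan": "0 0 -6.7 0.2 2.1 -0.6 0; 0 0 -6.7 0 2.1 -0.6 0; 0 0 -6.7 -0.2 2.1 -0.6 0; 0 0 -6.7 -0.5 2 -0.6 0; 0 0 -6.7 -0.7 2 -0.6 0; 0 0 -6.7 -0.9 1.9 -0.6 0; 0 0 -6.7 -1.1 1.7 -0.6 0; 0 0 -6.7 -1.3 1.6 -0.6 0; 0 0 -6.7 -1.5 1.4 -0.6 0; 0 0 -6.6 -1.7 1.2 -0.6 0"
}}

```text
time_s: 17.47
position: [0.4877, -0.0603, 0.2174]
tool_rot: [[0.336, 0.942, 0.001], [0.942, -0.336, 0.001], [0.001, 0.001, -1.0]]
ft_force: [1.2, 0.4, -0.1]
grip_width: 0.0852
gripper_force: 0.0
```

{"api": "jog_arm", "payload": {
  "plan": "0 0 -6.6 -1.8 1 -0.6 0; 0 0 -6.6 -1.9 0.8 -0.6 0; 0 0 -6.6 -2 0.6 -0.6 0; 0 0 0 0 0 0 0; 0 0 0 0 0 0 0"
}}

```text
time_s: 17.88
position: [0.4977, -0.1212, 0.2348]
tool_rot: [[0.006, 1.0, 0.001], [1.0, -0.006, 0.001], [0.001, 0.001, -1.0]]
ft_force: [-0.3, 0.4, 0.3]
grip_width: 0.0849
gripper_force: 0.0
```

```bash
python3 w.py w7 punch punch_mid,punch
cat > pu.py <<'E'
from h import *
import sys
P=np.load("pics/%s.npz"%sys.argv[1])["P"]
X=P[(abs(P[...,0]-.50)<.035)&(abs(P[...,1]+.12)<.13)&(P[...,2]>.012)&(P[...,2]<.03)]
r=cv2.minAreaRect((X[:,:2]*1000).astype(np.float32));print(len(X),r);q=np.polyfit(X[:,1],X[:,0],1);print(q,X[:,1].min(),X[:,1].max(),np.degrees(np.arctan(q[0])),X[:,2].max())
E
python3 pu.py w7
```

```text
17.9333 [ 0.4974 -0.1204  0.2346] [[0.006, 1.0, 0.0], [1.0, -0.006, 0.001], [0.001, 0.0, -1.0]]
punch 0.7 [326.4 158.1  22.5 181.9] [ 0.5027 -0.1097  0.0204]
punch_mid 0.92 [324.2 166.2] [ 0.503  -0.1215  0.0221]
punch 0.61 [325.6 164.9] [ 0.5045 -0.12    0.0222]
3415 ((502.5879821777344, -122.89273834228516), (202.95162963867188, 20.828035354614258), 87.89553833007812)
[0.0363 0.5069] -0.22434270638111414 -0.021761374404456572 2.0774961582865763 0.023887526978569884
```

View pics/w7.png

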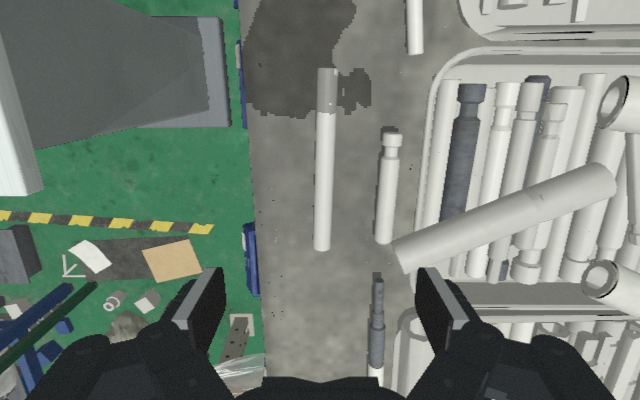

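{"api": "jog_arm", "payload": {
  "plan": "0 0 1.76 -0.25 0.52 4 100; 0 0 0 0 0 4 105; 0 0 0 0 0 4 105; 0 0 0 0 0 4 105; 0 0 0 0 0 3.5 105; 0 0 0 0 0 2 105; 0 0 0 0 0 1.25 105; 0 0 0 0 0 0 105; 0 0 0 0 0 0 105",
  "grip_force": 50
}}

```text
time_s: 18.83
position: [0.5026, -0.1222, 0.0072]
tool_rot: [[0.035, 0.999, -0.001], [0.999, -0.035, 0.002], [0.002, -0.001, -1.0]]
ft_force: [0.3, 0.6, 0.6]
grip_width: 0.0503
gripper_force: 0.0
```

{"api": "jog_arm", "payload": {
  "plan": "0 0 0 0 0 0 220; 0 0 0 0 0 0 220; 0 0 0 0 0 0 220; 0 0 0 0 0 0 220"
}}

```text
time_s: 19.17
position: [0.503, -0.1228, 0.0085]
tool_rot: [[0.035, 0.999, 0.002], [0.999, -0.035, 0.0], [0.0, 0.002, -1.0]]
ft_force: [-2.1, 0.8, 6.9]
grip_width: 0.0189
gripper_force: 48.7
```

Run:
```python
from fr import *
p=O+YF*(-.018);p[2]=.125;print(p)
plan(p,down(TH),10,np.array([.503,-.1228,.12]),down(88))
```

```text
[0.4859 0.2123 0.125 ]
0.00 0.00 -0.57 3.34 -0.29 -0.05; 0.00 0.00 -0.57 3.35 -0.25 -0.05; 0.00 0.00 -0.57 3.35 -0.22 -0.05; 0.00 0.00 -0.57 3.35 -0.19 -0.05; 0.00 0.00 -0.57 3.35 -0.16 -0.05; 0.00 0.00 -0.57 3.35 -0.12 -0.05; 0.00 0.00 -0.57 3.35 -0.09 -0.05; 0.00 0.00 -0.57 3.36 -0.05 -0.05; 0.00 0.00 -0.57 3.36 -0.02 -0.05; 0.00 0.00 -0.57 3.36 0.01 -0.05
```

{"api": "jog_arm", "payload": {
  "plan": "0 0 0 0 0 0 230; 0 0 0 0 0 -1.2 230; 0 0 0 0 0 -3 230; 0 0 0 0 0 -4 230; 0 0 0 0 0 -3 230; 0 0 0 0 0 0 230"
}}

```text
time_s: 19.67
position: [0.5048, -0.1238, 0.1252]
tool_rot: [[0.035, 0.999, 0.01], [0.999, -0.035, -0.004], [-0.003, 0.01, -1.0]]
ft_force: [1.1, -0.2, -2.5]
grip_width: 0.0185
gripper_force: 50.1
```

{"api": "jog_arm", "payload": {
  "plan": "0 0 -0.57 3.35 -0.3 0 230; 0 0 -0.57 3.35 -0.25 0 230; 0 0 -0.57 3.35 -0.2 0 230; 0 0 -0.57 3.35 -0.2 0 230; 0 0 -0.57 3.35 -0.15 0 230; 0 0 -0.57 3.35 -0.1 0 230; 0 0 -0.57 3.35 -0.1 0 230; 0 0 -0.57 3.35 -0.05 0 230; 0 0 -0.57 3.35 0 0 230; 0 0 -0.57 3.35 0 0 230"
}}

```text
time_s: 20.5
position: [0.485, 0.2137, 0.119]
tool_rot: [[-0.065, 0.998, -0.001], [0.998, 0.065, 0.001], [0.001, -0.001, -1.0]]
ft_force: [1.3, -0.7, -3.9]
grip_width: 0.0184
gripper_force: 49.9
```

{"api": "jog_arm", "payload": {
  "plan": "0 0 0 0 0 0 230; 0 0 0 0 0 0 230; 0 0 0 0 0 0 230"
}}

```text
time_s: 20.75
position: [0.4855, 0.2118, 0.119]
tool_rot: [[-0.064, 0.998, -0.001], [0.998, 0.064, 0.001], [0.001, -0.001, -1.0]]
ft_force: [0.1, -0.4, -3.9]
grip_width: 0.0187
gripper_force: 49.9
```

```bash
python3 w.py w8 punch,cradle punch_mid,stop_face,cradle_vees
cat > pf.py <<'E'
from fr import *
import sys
P=np.load("pics/%s.npz"%sys.argv[1])["P"]
F=(P-O)@np.array([XF,YF,ZF]).T*1e3
s=env.observe();d=(np.array(s["position"])-O);zp=d[2]*1e3+2
print("TCP fix",d@XF*1e3,d@YF*1e3,zp-2)
m=(abs(F[...,0])<13)&(F[...,2]>zp+4)&(F[...,2]<zp+16)&(F[...,1]>-10)&(F[...,1]<86)
X=F[m];print("punch",len(X),X.min(0),X.max(0),np.polyfit(X[:,1],X[:,0],1),"z",np.polyfit(X[abs(X[:,0]-np.median(X[:,0]))<2][:,1],X[abs(X[:,0]-np.median(X[:,0]))<2][:,2],1))
m=(abs(F[...,0])<12)&(F[...,1]>75)&(F[...,1]<112)&(F[...,2]>50)&(F[...,2]<80)
X=F[m];print("button/block",len(X), X.min(0) if len(X) else 0,X.max(0) if len(X) else 0)
for a,b,n in((32,54,"sad+"),(-54,-32,"sad-")):
    X=F[(abs(F[...,0])<30)&(F[...,1]>a)&(F[...,1]<b)&(F[...,2]>40)&(F[...,2]<61)];print(n,len(X),X.min(0) if len(X) else 0,X.max(0) if len(X) else 0)
E
python3 pf.py w8
```

```text
20.8 [0.4857 0.2114 0.1192] [[-0.063, 0.998, -0.001], [0.998, 0.063, 0.001], [0.001, -0.001, -1.0]]
punch 0.77 [320.9 207.1  55.5 348.9] [0.483  0.2545 0.1309]
cradle 0.71 [321.  176.1  79.  151.1] [0.4988 0.2415 0.0456]
punch_mid 0.67 [322. 270.] [0.4861 0.2176 0.1324]
stop_face 0.9 [320.9  40.5] [0.4795 0.3097 0.1322]
cradle_vees 0.36 [320.2 269.4] [0.4852 0.2176 0.132 ]
TCP fix 0.18909428573552106 -18.945160912484813 111.59491700808918
punch 11093 [-12.9822  -9.9963 117.5966] [ 12.9174  83.0561 129.5704] [-0.0027 -0.3914] z [ -0.0004 124.1755]
button/block 1357 [-11.9916  91.1211  50.0839] [ 11.9933 102.9183  77.0032]
sad+ 869 [-23.1763  33.2509  40.0794] [22.8467 49.6133 60.9572]
sad- 405 [-22.8161 -42.6724  40.0135] [ 23.4924 -33.8086  60.4514]
```

View pics/w8.png

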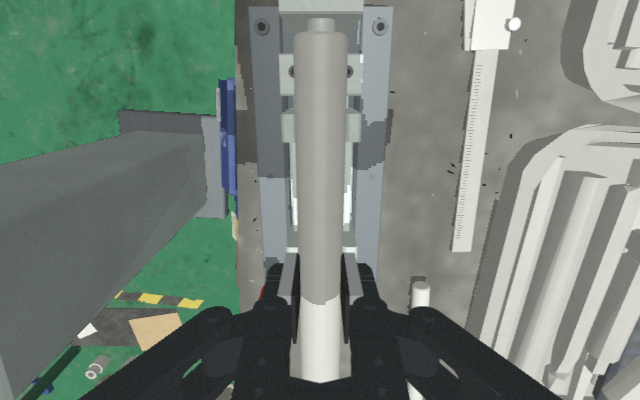

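{"api": "jog_arm", "payload": {
  "plan": "0 0 0 0.1 -0.02 2 230; 0 0 0 0 0 2 230; 0 0 0 0 0 1 230; 0 0 0 0 0 0.4 230; 0 0 0 0 0 0.15 230; 0 0 0 0 0 0 230; 0 0 0 0 0 0 230; 0 0 0 0 0 0 230"
}}

```text
time_s: 21.72
position: [0.4861, 0.2133, 0.0649]
tool_rot: [[-0.064, 0.998, 0.001], [0.998, 0.064, 0.002], [0.001, 0.002, -1.0]]
ft_force: [-0.2, 0.9, -4.1]
grip_width: 0.0186
gripper_force: 49.9
```

{"api": "jog_arm", "payload": {
  "plan": "0 0 0 0 0 0.08 230; 0 0 0 0 0 0.07 230; 0 0 0 0 0 0 230; 0 0 0 0 0 0 230"
}}

```text
time_s: 22.05
position: [0.486, 0.2133, 0.0631]
tool_rot: [[-0.064, 0.998, 0.001], [0.998, 0.064, 0.001], [0.001, 0.001, -1.0]]
ft_force: [0.6, -0.5, 0.9]
grip_width: 0.0185
gripper_force: 50.5
```

{"api": "jog_arm", "payload": {
  "plan": "0 0 0 0.1 0 0 230; 0 0 0 0.1 0 0 230; 0 0 0 0.1 0 0 230; 0 0 0 0.05 0 0 230; 0 0 0 0 0 0 230; 0 0 0 0 0 0 230"
}}

```text
time_s: 22.55
position: [0.4859, 0.2162, 0.0629]
tool_rot: [[-0.064, 0.998, 0.001], [0.998, 0.064, 0.0], [0.0, 0.001, -1.0]]
ft_force: [2.5, -4.4, 2.0]
grip_width: 0.0186
gripper_force: 50.5
```

{"api": "jog_arm", "payload": {
  "plan": "0 0 0 0.1 0 0 230; 0 0 0 0 0 0 230; 0 0 0 0 0 0 230"
}}

```text
time_s: 22.8
position: [0.4858, 0.2172, 0.0629]
tool_rot: [[-0.064, 0.998, 0.001], [0.998, 0.064, 0.0], [0.0, 0.001, -1.0]]
ft_force: [0.5, -4.7, 2.0]
grip_width: 0.0189
gripper_force: 50.6
```

{"api": "jog_arm", "payload": {
  "plan": "0 0 0 0.1 0 0 230; 0 0 0 0 0 0 230; 0 0 0 0 0 0 230"
}}

```text
time_s: 23.05
position: [0.4858, 0.2172, 0.0629]
tool_rot: [[-0.065, 0.998, 0.001], [0.998, 0.065, -0.002], [-0.002, 0.001, -1.0]]
ft_force: [1.5, -10.7, 2.8]
grip_width: 0.0185
gripper_force: 50.6
```

{"api": "jog_arm", "payload": {
  "plan": "0 0 0 0 0 0 190; 0 0 0 0 0 0 130; 0 0 0 0 0 0 100; 0 0 0 0 0 0 100; 0 0 0 0 0 -1 100; 0 0 0 0 0 -3 100; 0 0 0 0 0 -4 100; 0 0 0 -2 0 -3 60; 0 0 0 -3 0 -2.5 0; 0 0 0 -3 0 -2.5 0"
}}

```text
time_s: 23.88
position: [0.4901, 0.1383, 0.225]
tool_rot: [[-0.066, 0.998, 0.002], [0.998, 0.066, 0.001], [0.001, 0.002, -1.0]]
ft_force: [1.6, -1.0, 0.5]
grip_width: 0.0845
gripper_force: 0.0
```

{"api": "jog_arm", "payload": {
  "plan": "0 0 0 0 0 -2 0; 0 0 0 0 0 -2 0; 0 0 0 0 0 0 0; 0 0 0 0 0 0 0"
}}

```text
time_s: 24.22
position: [0.4905, 0.1387, 0.2636]
tool_rot: [[-0.064, 0.998, 0.002], [0.998, 0.064, 0.001], [0.001, 0.002, -1.0]]
ft_force: [0.1, -0.4, -0.9]
grip_width: 0.0853
gripper_force: 0.0
```

```bash
python3 w.py w9 punch,cradle,clamp punch_mid,stop_face,clamp_knob,clamp_pivot
python3 - <<'E'
from fr import *
d=np.load("pics/w9.npz");P=d["P"];px=d["px"]
F=(P-O)@np.array([XF,YF,ZF]).T*1e3
m=(abs(F[...,0])<13)&(F[...,2]>60)&(F[...,2]<72)&(F[...,1]>-130)&(F[...,1]<110);X=F[m];print("punch",len(X),X.min(0),X.max(0))
c=X[abs(X[:,0])<3];print(np.polyfit(c[:,1],c[:,2],1),np.polyfit(X[:,1],X[:,0],1))
red=(px[...,0]>150)&(px[...,1]<70)&(px[...,2]<70)
X=F[red&(abs(F[...,0])<90)&(F[...,1]<-50)];print("knob",len(X),X.min(0),X.max(0))
im=cam("side");save(im,"side9.png")
a=cv2.resize(cv2.imread("pics/w9.png"),(480,300));b=cv2.resize(cv2.imread("pics/side9.png")[200:360,240:410],(319,300),interpolation=cv2.INTER_CUBIC)
cv2.imwrite("pics/v9.png",cv2.hconcat([a,b]))
E
```

```text
24.2667 [0.4901 0.1388 0.2625] [[-0.064, 0.998, -0.0], [0.998, 0.064, 0.001], [0.001, -0.0, -1.0]]
punch 0.65 [321.4  96.5  24.7 193.1] [0.4862 0.2166 0.0746]
cradle 0.76 [320.2  74.7  51.  120.5] [0.4758 0.2343 0.0435]
punch_mid 0.75 [320.   91.1] [0.4863 0.2164 0.0762]
clamp_knob 0.91 [287.2 161.8] [0.4569 0.1445 0.0655]
clamp_pivot 0.93 [318.2 151.5] [0.4882 0.1592 0.0755]
punch 4038 [ -10.3504 -115.5574   60.0114] [10.6972 62.6111 70.5769]
[ 0.0001 68.0054] [-0.0041  0.1347]
knob 78 [-43.9987 -89.8119  54.0069] [-31.5866 -77.1539  59.0167]
```

View pics/v9.png

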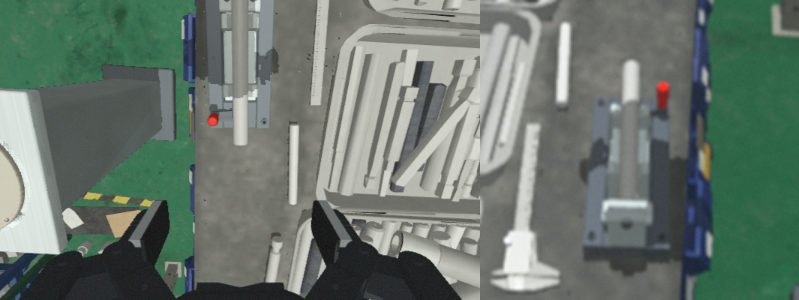

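```bash
python3 -c "
from rig import job
print(job.close_job())"
```

```text
the job is handed in; nothing more can be done
None
```

The job is handed in. The cradle is seated flat in the pocket, the clamp is swung to its stop over the heel, and the punch lies in both V's, pushed up against the stop button until the contact force rose. The arm is clear, after about 24 s of the 72 s allowed.

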